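# Lay the carving tools over into the bench rack in their order of use

### The arm

A 6-joint arm with a two-finger parallel gripper is mounted at the origin on the work surface. World frame = base frame: x ahead of the robot, y to its left, z up, the work surface at z = 0. Lengths are in m, angles in degrees, forces in N, time in s.
With the tool pointing down it reaches from about 0.3 to 0.95 m from the base axis. Payload 3.1 kg.
Tool frame: the origin (TCP) lies between the finger pads; the fingertips stand 25 mm ahead of it and the grasp point (between the pads) lies 6 mm ahead of it; x points along the fingers, y is the direction in which the jaws open and shut, and the axes are right-handed (so a half turn about x gives the same grasp; the last joint's range is limited). The gripper opens to 85 mm and grips with 20 to 120 N. Pads are 22 mm wide; open, the fingers measure 114 mm over their backs; the gripper's body (76 mm by 85 mm) begins 54 mm behind the grasp point. The pads swing forward as they close: fully open they stand 13 mm farther back than shut.
Start: joints at [68.486, 17.653, 93.61, -0, 68.738, -3.994], TCP at [0.188, 0.596, 0.219] pointing down, gripper open.
Joint ranges: [-175.34, 175.34], [-45.06, 112.39], [2.9, 150.54], [-68.45, 248.45], [3.09, 151.38], [-168.51, 168.51]. Speed limits (degrees/s): [159.86, 159.86, 180, 180, 180, 180].

### API

Orientations are given as a 3x3 rotation matrix whose columns are the frame's x, y, z axes.
In Python, from workcell import ctrl, grab_frame, calibration, ticket gives the robot as it stands.
- The arm moves only by the tool send_rows, never from a script. Its argument "targets" is a list of rows, each a list of 7 numbers: the turn, a rotation vector about the tool's x, y, z in degrees, then the shift along the tool's x, y, z in cm, then the opening in per cent of the stroke, from 0 (shut) to 100 (fully open). A call has 1 to 12 rows; each row is the pose to reach, as a shift and turn from the pose commanded when the call began, along the tool's axes at that moment; what a row does not reach only later rows make up. A row lasts 1/10 s, in which the tool goes at most 50 mm and 8.59 degrees, less where a joint would pass 70% of its speed; a pose out of reach is approached as far as the arm can. A call with a gripper value outside its range is refused whole. The fingers move at their own pace and stop on an object; "squeeze" is the grip in N (left out, the last holds). Time passes only in rows, so rows that repeat a pose let the fingers close. It gives the time, the measured TCP pose, the force and the opening at its end, in the units of the state.
- ctrl.sense(): the state, without advancing time (a new reading comes with each control period).
- grab_frame(name): name is "side" or "top" or "wrist"; returns the picture (420x560x3 uint8, red, green, blue); there is no depth.
- calibration(name): a dict with "intrinsics" (3x3 intrinsics, pixels), "k1" (the pictures are not rectified: a ray, as slopes to the right and down, at radius r is drawn at 1 + k1 r^2 times it, then the intrinsics apply), "pose" (4x4, takes a point from camera to world coordinates). Camera axes: x right, y down, z forward; pixel columns grow to the right and rows downward; lengths in m; the calibration is good to about 2 mm. A picture is of the moment at which its call begins: read the wrist's pose just before it. calibration takes no time and is no camera call; for the wrist camera it gives the pose at the moment of the call.
- ticket.finish_job(): hands the job in, once; it reports no verdict.
The state is a dict: "time": time; "joint_positions": joint angles; "qvel": joint speeds; "effort": joint torques, N m; "position": TCP position; "tool_rot": TCP orientation; "contact_force": force on the tool from outside, world axes, zero at the start; "wrist_torque": the same for the moment, N m; "finger_gap": finger opening in m.
Only numpy, scipy, OpenCV 4.12 (cv2) and the standard library are available. Lean on these libraries where they do the work, as an engineer would, in place of code of your own. Each camera call takes 0.05 s, during which the arm holds its last target. There are 200 camera calls.

### The job

The four hand tools on the pale saddles are laid out in the order in which they will be used. Move them all into the empty darker rack beside them, keeping the same left-to-right order (leftmost tool in the leftmost place, and so on), each lying as it does now: handle in the front notch towards you, steel shank in the rear notch, cutting end pointing away. Lay the edged tools down gently; do not drop them.

Things in the scene. Friction and masses are not known exactly. Their poses are not given: they have to be found in the camera images.
- chisel: Broad chisel: flat steel blade 36 mm wide, 4 thick, x = 77 to 148 mm; steel hoop on the handle end. Wood handle, diameter 28 mm, x = -112 to 22; brass ferrule to x = 34; steel shank, diameter 12, to x = 78. Origin on the handle's axis near the balance point: grip here across y, from above. x runs to the cutting end. Lies level, origin 46 mm above the bench. About 220 g.
- mortise: Mortise chisel: long narrow steel blade 10 mm wide and thick, x = 76 to 166 mm. Wood handle, diameter 28 mm, x = -112 to 22; brass ferrule to x = 34; steel shank, diameter 12, to x = 78. Origin on the handle's axis near the balance point: grip here across y, from above. x runs to the cutting end. Lies level, origin 46 mm above the bench. About 240 g.
- gouge: Fishtail gouge: thin neck flaring into a hollowed steel blade about 32 mm wide, x = 102 to 149 mm. Wood handle, diameter 28 mm, x = -112 to 22; brass ferrule to x = 34; steel shank, diameter 12, to x = 80. Origin on the handle's axis near the balance point: grip here across y, from above. x runs to the cutting end. Lies level, origin 46 mm above the bench. About 180 g.
- awl: Marking awl, the shortest tool: steel spike tapering to a point at x = 112 mm, no blade. Wood handle, diameter 28 mm, x = -85 to 22; brass ferrule to x = 34; steel shank, diameter 12, to x = 72. Origin on the handle's axis near the balance point: grip here across y, from above. x runs to the cutting end. Lies level, origin 46 mm above the bench. About 120 g.
- saddle_chisel: Pale wood saddle (identical to the other three) holding the broad chisel at the start: tells its place in the row. Fixed; 62 mm from the next. Origin on the bench under its middle; x as its tool's, y left along the row, z up. 60 mm wide; notched blocks 16 mm thick at x = -55 and +55 mm, peaks 44 (front) and 52 mm (rear) above the bench; between them nothing over 14 mm.
- saddle_mortise: Pale wood saddle (identical to the other three) holding the mortise chisel at the start: tells its place in the row. Fixed; 62 mm from the next. Origin on the bench under its middle; x as its tool's, y left along the row, z up. 60 mm wide; notched blocks 16 mm thick at x = -55 and +55 mm, peaks 44 (front) and 52 mm (rear) above the bench; between them nothing over 14 mm.
- saddle_gouge: Pale wood saddle (identical to the other three) holding the fishtail gouge at the start: tells its place in the row. Fixed; 62 mm from the next. Origin on the bench under its middle; x as its tool's, y left along the row, z up. 60 mm wide; notched blocks 16 mm thick at x = -55 and +55 mm, peaks 44 (front) and 52 mm (rear) above the bench; between them nothing over 14 mm.
- saddle_awl: Pale wood saddle (identical to the other three) holding the awl at the start: tells its place in the row. Fixed; 62 mm from the next. Origin on the bench under its middle; x as its tool's, y left along the row, z up. 60 mm wide; notched blocks 16 mm thick at x = -55 and +55 mm, peaks 44 (front) and 52 mm (rear) above the bench; between them nothing over 14 mm.
- rack: Empty dark rack, fixed, left or right of the row: 150 x 256 mm base 10 mm thick, two bars 16 mm thick, V-notched, at x = -55 mm (handles) and +55 (shanks). Places at y = 93, 31, -31, -93 mm (left to right). Notch floors 32 (front), 40 mm (rear) high; teeth 56, 67 mm. A tool lying home: origin at x = 0 (10 mm play), z = 46. Origin on the bench under its middle; x away from the robot, y left, z up.
- rest: Grey-painted base, 150 x 256 x 10 mm, fixed, on which the four pale saddles stand side by side, at y = 93, 31, -31, -93 mm (left to right): the tools' starting row. Stands left or right of the dark rack. Origin on the bench under its middle; x away from the robot, y left, z up.
Not all that is in view belongs to the job. What is shaped like the awl but orange or red is not meant.

How it is judged (in metres and radians):
At the end, for the whole second after the job is handed in: All four tools lie at rest in the rack in the left-to-right order of their saddles, one in each place: origin within 15 mm along and 10 mm across of the place's middle, 38 to 54 mm above the bench, along the rack within 0.1 rad, cutting end away (x of chisel in the frame of rack between -0.015 and 0.015 m and z of chisel in the frame of rack between 0.038 and 0.054 m and angle between the x axis of each of chisel, mortise, gouge, awl and the x axis of rack, either way round below 0.1 rad and linear speed of each of chisel, mortise, gouge, awl below 0.03 m/s and angular speed of each of chisel, mortise, gouge, awl below 0.3 rad/s and ((y of saddle_chisel in the frame of rest between 0.083 and 0.103 m and y of chisel in the frame of rack between 0.083 and 0.103 m) or (y of saddle_chisel in the frame of rest between 0.021 and 0.041 m and y of chisel in the frame of rack between 0.021 and 0.041 m) or (y of saddle_chisel in the frame of rest between -0.041 and -0.021 m and y of chisel in the frame of rack between -0.041 and -0.021 m) or (y of saddle_chisel in the frame of rest between -0.103 and -0.083 m and y of chisel in the frame of rack between -0.103 and -0.083 m)) and x of mortise in the frame of rack between -0.015 and 0.015 m and z of mortise in the frame of rack between 0.038 and 0.054 m and ((y of saddle_mortise in the frame of rest between 0.083 and 0.103 m and y of mortise in the frame of rack between 0.083 and 0.103 m) or (y of saddle_mortise in the frame of rest between 0.021 and 0.041 m and y of mortise in the frame of rack between 0.021 and 0.041 m) or (y of saddle_mortise in the frame of rest between -0.041 and -0.021 m and y of mortise in the frame of rack between -0.041 and -0.021 m) or (y of saddle_mortise in the frame of rest between -0.103 and -0.083 m and y of mortise in the frame of rack between -0.103 and -0.083 m)) and x of gouge in the frame of rack between -0.015 and 0.015 m and z of gouge in the frame of rack between 0.038 and 0.054 m and ((y of saddle_gouge in the frame of rest between 0.083 and 0.103 m and y of gouge in the frame of rack between 0.083 and 0.103 m) or (y of saddle_gouge in the frame of rest between 0.021 and 0.041 m and y of gouge in the frame of rack between 0.021 and 0.041 m) or (y of saddle_gouge in the frame of rest between -0.041 and -0.021 m and y of gouge in the frame of rack between -0.041 and -0.021 m) or (y of saddle_gouge in the frame of rest between -0.103 and -0.083 m and y of gouge in the frame of rack between -0.103 and -0.083 m)) and x of awl in the frame of rack between -0.015 and 0.015 m and z of awl in the frame of rack between 0.038 and 0.054 m and ((y of saddle_awl in the frame of rest between 0.083 and 0.103 m and y of awl in the frame of rack between 0.083 and 0.103 m) or (y of saddle_awl in the frame of rest between 0.021 and 0.041 m and y of awl in the frame of rack between 0.021 and 0.041 m) or (y of saddle_awl in the frame of rest between -0.041 and -0.021 m and y of awl in the frame of rack between -0.041 and -0.021 m) or (y of saddle_awl in the frame of rest between -0.103 and -0.083 m and y of awl in the frame of rack between -0.103 and -0.083 m))); the robot touches nothing.
It fails at once if the broad chisel was dropped: moving faster than 0.6 m/s with no finger on it (a free fall of about 20 mm) (contact force between chisel and the fingers below 0.05 N and linear speed of chisel above 0.6 m/s).
It fails at once if the mortise chisel was dropped: moving faster than 0.6 m/s with no finger on it (a free fall of about 20 mm) (contact force between mortise and the fingers below 0.05 N and linear speed of mortise above 0.6 m/s).
It fails at once if the gouge was dropped: moving faster than 0.6 m/s with no finger on it (a free fall of about 20 mm) (contact force between gouge and the fingers below 0.05 N and linear speed of gouge above 0.6 m/s).
It fails at once if the awl was dropped: moving faster than 0.6 m/s with no finger on it (a free fall of about 20 mm) (contact force between awl and the fingers below 0.05 N and linear speed of awl above 0.6 m/s).
It also fails if it takes over 102 s, if anything falls off the work surface, if the arm or the gripper's body presses on something with over 40 N, if the wrist force passes 120 N, or if a joint passes its speed limit or range.

## Working session

There is one attempt and no reset: what is moved stays moved. The work goes in short steps, Python scripts to look and compute and a tool call to move; the robot and the scene stay as the last step left them, time stands still between calls to the robot, and variables do not carry over. Pictures are saved under pics/ and viewed, about 12 in all and at most 16, crops included, and the job is handed in when it is done.

Besides the shell and the picture viewer there is one more tool, called after ">>>" as name(argument=value, ...), one argument or row to a line, values as JSON. send_rows: Moves the arm, as the interface text tells. Its arguments: {"type":"object","properties":{"targets":{"type":"array"},"squeeze":{"type":"number"}},"required":["targets"]}

```bash
mkdir -p pics
cat > h.py <<'E'
import numpy as np, cv2
from workcell import ctrl, grab_frame, calibration, ticket
def save(n,img): cv2.imwrite('pics/'+n,img[:,:,::-1])
def ray(c,uv):
    K=np.array(c['intrinsics']);P=np.array(c['pose'])
    p=cv2.undistortPoints(np.array([[uv]],float),K,np.array([c['k1'],0,0,0.]))[0,0]
    return P[:3,3],P[:3,:3]@np.array([p[0],p[1],1])
# model: distorted = r(1+k1 r^2), same as OpenCV
def onz(c,uv,z):
    o,d=ray(c,uv);return o+d*(z-o[2])/d[2]
def proj(c,X):
    K=np.array(c['intrinsics']);P=np.linalg.inv(np.array(c['pose']))
    return cv2.projectPoints(np.array(X,float).reshape(-1,1,3),cv2.Rodrigues(P[:3,:3])[0],P[:3,3],K,np.array([c['k1'],0,0,0.]))[0][:,0]
E
python3 - <<'E'
from h import *
s=ctrl.sense();print(s['time'],s['position'],s['tool_rot'],s['finger_gap'],s['contact_force'])
for n in('top','side','wrist'):
    c=calibration(n);print(n,np.round(c['intrinsics'],1).tolist(),c['k1'],np.round(c['pose'],3).tolist())
    save(n+'0.png',grab_frame(n))
E
```

```text
0.0 [0.18789283 0.59521347 0.21827124] [[-7.95648591e-04  3.01071815e-01  9.53601137e-01]
 [-2.07750936e-03  9.53598883e-01 -3.01072837e-01]
 [-9.99997525e-01 -2.22066347e-03 -1.33250092e-04]] 0.08562059538282418 [-0.12789406 -0.34401975  0.91133414]
top [[431.0, 0.0, 281.0], [0.0, 431.0, 212.6], [0.0, 0.0, 1.0]] 0.02296787458710941 [[0.013, -0.987, 0.162, 0.339], [-1.0, -0.009, 0.027, 0.048], [-0.025, -0.162, -0.986, 1.195], [0.0, 0.0, 0.0, 1.0]]
side [[456.6, 0.0, 278.5], [0.0, 456.6, 210.0], [0.0, 0.0, 1.0]] -0.09883528169387037 [[0.979, -0.112, 0.17, 0.296], [-0.203, -0.566, 0.799, -1.012], [0.006, -0.817, -0.577, 0.83], [0.0, 0.0, 0.0, 1.0]]
wrist [[322.7, 0.0, 281.2], [0.0, 322.7, 216.3], [0.0, 0.0, 1.0]] 0.01573934794719439 [[0.301, 0.92, 0.25, 0.124], [0.954, -0.29, -0.082, 0.616], [-0.003, 0.263, -0.965, 0.373], [0.0, 0.0, 0.0, 1.0]]
```

View pics/top0.png

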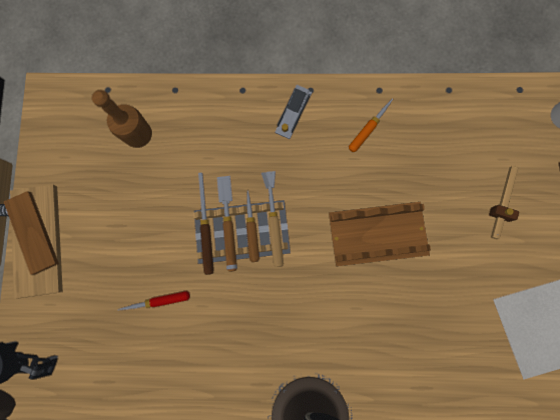

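View pics/side0.png

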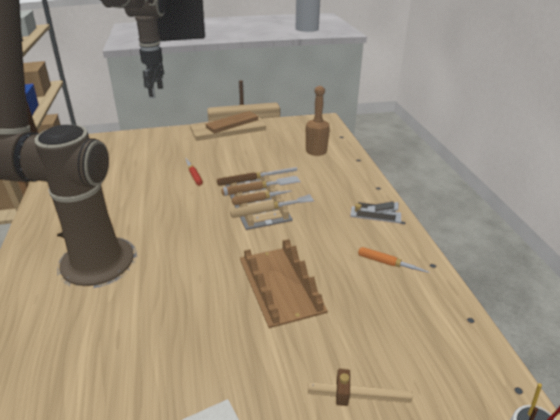

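The top view shows the row at x≈195–290, y≈170–275. Left to right it reads mortise (205), chisel (228), awl (252), gouge (273). The dark rack is at (380,235). The orange awl at (370,125) and the red one at (160,300) are decoys. I'll enlarge both areas and confirm.

Run:
```python
from h import *
im=cv2.imread('pics/top0.png')
cv2.imwrite('pics/c1.png',cv2.resize(im[160:290,180:310],(600,600),interpolation=cv2.INTER_CUBIC))
cv2.imwrite('pics/c2.png',cv2.resize(im[190:280,315:445],(780,540),interpolation=cv2.INTER_CUBIC))
```

```text
(no output)
```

View pics/c1.png

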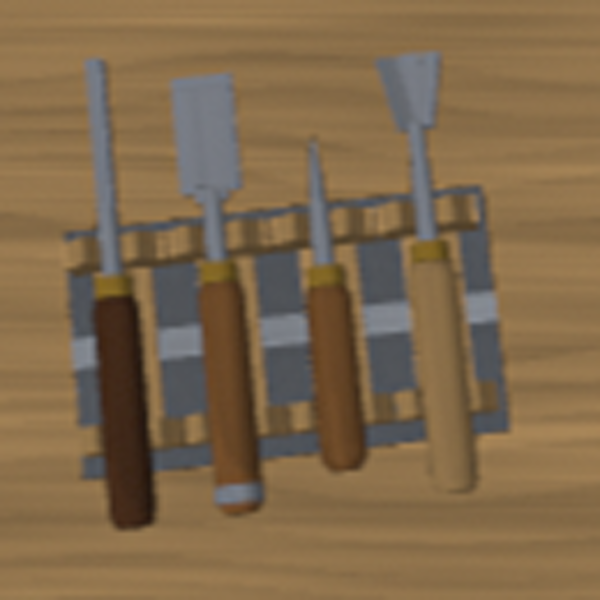

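View pics/c2.png

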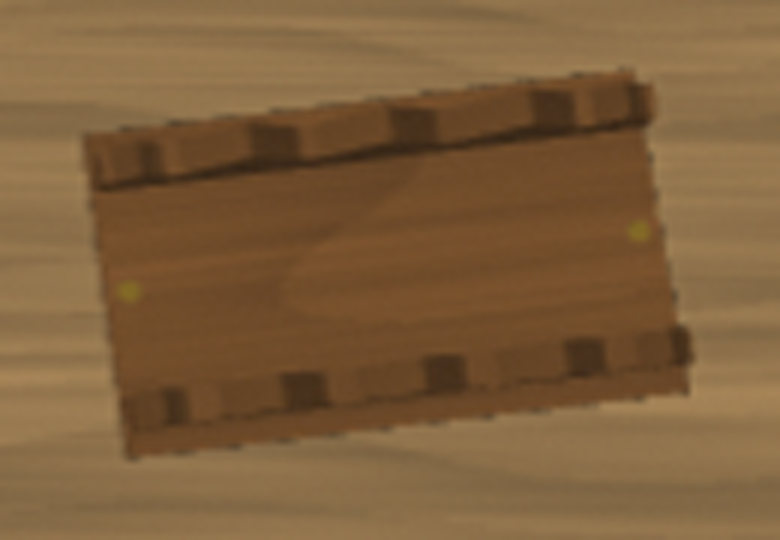

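Both crops confirm it. The row is dark mortise, hooped chisel, short awl with no blade, pale fishtail gouge. The rack's base and brass pins are visible, with pins at crop (129,292) and (639,231).

Run:
```python
from h import *
c=calibration('top')
s=130/600
f=lambda p:(180+p[0]*s-.5+.5*s,160+p[1]*s-.5+.5*s)
g=lambda p:(315+p[0]/6-.4,190+p[1]/6-.4)
for n,a,b,L in[('mort',(114,293),(132,525),.112),('chis',(221,280),(239,510),.112),('awl',(327,285),(345,468),.085),('gouge',(430,258),(455,490),.112)]:
    A=onz(c,f(a),.046);B=onz(c,f(b),.046);d=A-B;l=np.linalg.norm(d);u=d/l
    print(n,'len',l.round(4),'exp',L+.022,'ori',np.round((A-u*.022),4),'yaw',np.degrees(np.arctan2(u[1],u[0])).round(1))
R={k:onz(c,g(p),.010) for k,p in dict(fl=(127,458),fr=(690,392),pl=(129,292),pr=(639,231)).items()}
for k,v in R.items():print(k,v.round(4))
for a,b in(('fl','fr'),('pl','pr')):
    d=R[a]-R[b];print(np.linalg.norm(d),np.degrees(np.arctan2(d[1],d[0]))-90,(R[a]+R[b])/2)
for p in[(83,470),(508,432)]:print(onz(c,f(p),.01).round(4))
```

```text
mort len 0.1352 exp 0.134 ori [0.4747 0.2834 0.046 ] yaw 6.8
chis len 0.1341 exp 0.134 ori [0.483  0.2211 0.046 ] yaw 6.4
awl len 0.107 exp 0.10700000000000001 ori [0.4806 0.1586 0.046 ] yaw 7.0
gouge len 0.1356 exp 0.134 ori [0.4971 0.0986 0.046 ] yaw 7.0
fl [ 0.3873 -0.0708  0.01  ]
fr [ 0.4204 -0.3243  0.01  ]
pl [ 0.4629 -0.0723  0.01  ]
pr [ 0.4934 -0.3045  0.01  ]
0.2556534553681171 7.418069150963078 [ 0.40385132 -0.19753176  0.01      ]
0.23418418011020423 7.494058703893742 [ 0.47815049 -0.18837821  0.01      ]
[0.3951 0.3075 0.01  ]
[0.4204 0.0549 0.01  ]
```

```bash
cat >> h.py <<'E'
from scipy.spatial.transform import Rotation as Ro
def row(x,y,z,yaw):
    s=ctrl.sense();R=np.array(s['tool_rot']);p=np.array(s['position'])
    a=np.radians(yaw);Z=np.array([np.cos(a),np.sin(a),0]);X=np.array([0,0,-1.]);T=np.c_[X,np.cross(Z,X),Z]
    print(np.r_[Ro.from_matrix(R.T@T).as_rotvec(degrees=True),R.T@(np.array([x,y,z])-p)*100].round(2).tolist())
E
python3 -c "
from h import *
row(.4747,.2834,.20,6.8)"
```

```text
[-24.32, -0.03, 0.1, 1.88, -21.12, 36.74]
```

>>> send_rows(
  targets=[
    [-24.3,0,0.1,1.9,-21.1,36.7,54],
    [-24.3,0,0.1,1.9,-21.1,36.7,54],
    [-24.3,0,0.1,1.9,-21.1,36.7,54],
    [-24.3,0,0.1,1.9,-21.1,36.7,54],
    [-24.3,0,0.1,1.9,-21.1,36.7,54],
    [-24.3,0,0.1,1.9,-21.1,36.7,54],
    [-24.3,0,0.1,1.9,-21.1,36.7,54],
    [-24.3,0,0.1,1.9,-21.1,36.7,54],
    [-24.3,0,0.1,1.9,-21.1,36.7,54],
    [-24.3,0,0.1,1.9,-21.1,36.7,54],
    [-24.3,0,0.1,1.9,-21.1,36.7,54],
    [-24.3,0,0.1,1.9,-21.1,36.7,54],
  ],
  squeeze=60,
)

```text
time: 1.35
position: [0.4738, 0.285, 0.2002]
tool_rot: [[-0.001, -0.119, 0.993], [0.002, 0.993, 0.119], [-1.0, 0.002, -0.001]]
contact_force: [-0.4, 0.5, -0.4]
finger_gap: 0.0463
```

Run:
```python
from h import *
s=ctrl.sense();print(s['time'],s['position'],s['finger_gap'],s['qvel'])
c=calibration('wrist');im=grab_frame('wrist')
u=np.array([np.cos(np.radians(6.8)),np.sin(np.radians(6.8)),0])
im=im.copy()
for o in[(.4747,.2834),(.483,.2211),(.4806,.1586),(.4971,.0986)]:
    q=[np.array([*o,.046])+t*u for t in(0,.022,-.085,-.112)]
    for p in proj(c,q):cv2.drawMarker(im,tuple(int(round(v)) for v in p),(0,255,0),0,8,1)
save('w1.png',im); row(.4747,.2834,.2,6.8)
```

```text
1.35 [0.47376035 0.28500797 0.20024847] 0.04627177278737016 [ 0.79626264 -0.21104787  0.0813138  -0.24124452 -0.02689237 -0.09325282]
[0.07, -0.02, -0.11, 0.03, -0.2, 0.08]
```

View pics/w1.png

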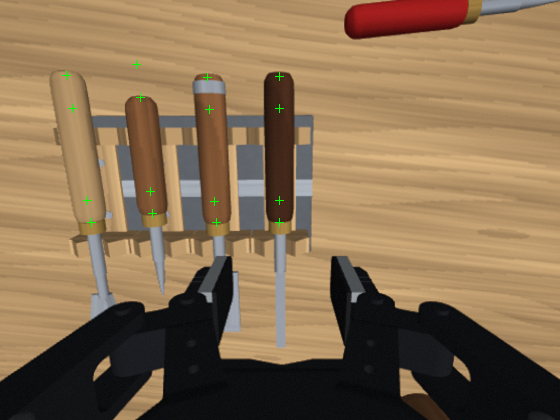

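The projected markers sit on all four handles to within about 2 mm. The red awl at the top right is a decoy. Descending on the mortise chisel now.

>>> send_rows(
  targets=[
    [0,0,0,3,0,0,54],
    [0,0,0,6,0,0,54],
    [0,0,0,9,0,0,54],
    [0,0,0,12,0,0,54],
    [0,0,0,14,0,0,54],
    [0,0,0,14.5,0,0,54],
    [0,0,0,14.5,0,0,54],
    [0,0,0,14.5,0,0,0],
    [0,0,0,14.5,0,0,0],
    [0,0,0,14.5,0,0,0],
    [0,0,0,14.5,0,0,0],
    [0,0,0,14.5,0,0,0],
  ],
)

```text
time: 2.6
position: [0.475, 0.2846, 0.056]
tool_rot: [[0.001, -0.118, 0.993], [0.002, 0.993, 0.118], [-1.0, 0.002, 0.001]]
contact_force: [0.3, 0.5, 0.2]
finger_gap: -0.0002
```

Run:
```python
from h import *
row(.4747,.2834,.055,6.8)
row(.4747,.2834,.17,6.8)
u=np.radians(7.45)
for y in(.093,.031,-.031,-.093):print(np.round(np.array([.4782,-.188])+y*np.array([-np.sin(u),np.cos(u)]),4))
```

```text
[-0.03, 0.07, -0.12, 0.1, -0.12, -0.05]
[-0.03, 0.07, -0.12, -11.4, -0.1, -0.03]
[ 0.4661 -0.0958]
[ 0.4742 -0.1573]
[ 0.4822 -0.2187]
[ 0.4903 -0.2802]
```

The fingers shut on nothing, so I need to look.

Run:
```python
from h import *
save('w2.png',grab_frame('wrist'));a=grab_frame('side');b=grab_frame('top')
A=cv2.resize(a[130:250,180:340],(400,300));B=cv2.resize(b[160:280,160:320],(400,300))
save('st.png',np.vstack([A,B]))
```

```text
(no output)
```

View pics/w2.png

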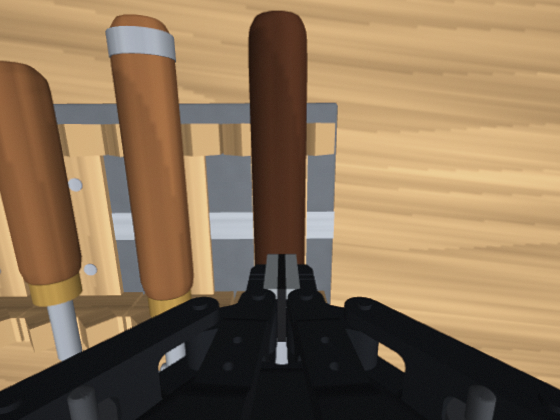

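View pics/st.png

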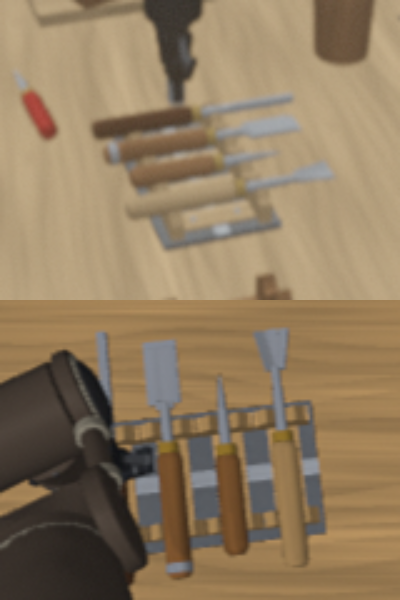

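Run:
```python
from h import *
s=ctrl.sense();p=np.array(s['position']);R=np.array(s['tool_rot'])
q=[p+R[:,0]*d for d in(-.05,0,.006,.025)]+[np.array([.4747,.2834,.046])+t*np.array([.993,.118,0]) for t in(-.112,.022)]
for n in('side','wrist'):print(n,proj(calibration(n),q).round(0).tolist())
img=cv2.imread('pics/side0.png'); im=grab_frame('side');save('side2.png',im)
c=im[140:200,220:300].copy();cv2.imwrite('pics/s2.png',cv2.resize(c[:,:,::-1],(800,600),interpolation=cv2.INTER_CUBIC))
```

```text
side [[250.0, 160.0], [250.0, 174.0], [250.0, 175.0], [250.0, 180.0], [217.0, 182.0], [257.0, 175.0]]
wrist [[279.0, 317.0], [280.0, 262.0], [280.0, 258.0], [280.0, 245.0], [277.0, 23.0], [278.0, 292.0]]
```

View pics/s2.png

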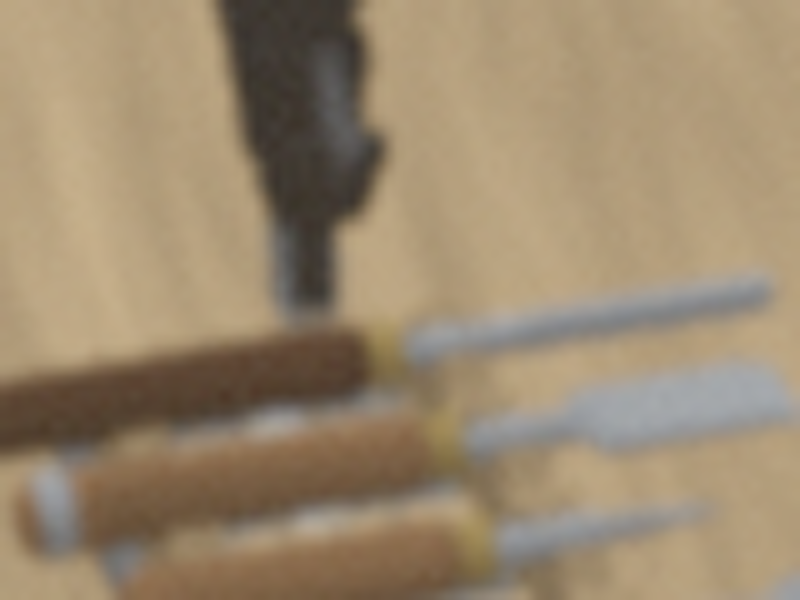

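The closed tips end above the handle, at about side (250,171), although the reported TCP of z=0.056 should put them at row 180. So the fingers reach about 35 mm less far than described. I'll raise the arm and measure the tip offset clear of the tool.

>>> send_rows(
  targets=[
    [0,0,0,-4,0,0,0],
    [0,0,0,-8,0,0,0],
    [0,0,0,-8,0,0,0],
    [0,0,0,-8,0,0,0],
  ],
)

```text
time: 3.2
position: [0.4756, 0.2849, 0.1368]
tool_rot: [[0.003, -0.118, 0.993], [0.003, 0.993, 0.118], [-1.0, 0.003, 0.003]]
contact_force: [-0.5, 0.2, -1.2]
finger_gap: -0.0001
```

Run:
```python
from h import *
s=ctrl.sense();p=np.array(s['position']);R=np.array(s['tool_rot']);print(p,s['contact_force'])
a=grab_frame('side').copy();cs=calibration('side')
w=grab_frame('wrist').copy();cw=calibration('wrist')
q=[p+R[:,0]*d for d in(-.04,-.02,0,.025)]
A=cv2.resize(a[110:190,210:290],(560,560),interpolation=cv2.INTER_CUBIC)
for (u,v) in proj(cs,q):cv2.drawMarker(A,(int((u-210+.5)*7),int((v-110+.5)*7)),(0,255,0),0,10,1)
W=cv2.resize(w[220:360,210:350],(560,560)); W=W[:, 160:400]
for (u,v) in proj(cw,q):cv2.drawMarker(W:=np.ascontiguousarray(W),(int((u-210+.5)*4-160),int((v-220+.5)*4)),(0,255,0),0,10,1)
print(proj(cs,q).round(1).tolist(),proj(cw,q).round(1).tolist())
save('chk.png',np.hstack([A,W]))
```

```text
[0.4755822  0.28485522 0.13679527] [-0.47358987  0.22589429 -1.2090361 ]
[[249.3, 140.5], [249.5, 146.1], [249.7, 151.7], [249.9, 158.5]] [[281.3, 310.6], [281.4, 286.5], [281.5, 268.2], [281.6, 250.5]]
```

View pics/chk.png

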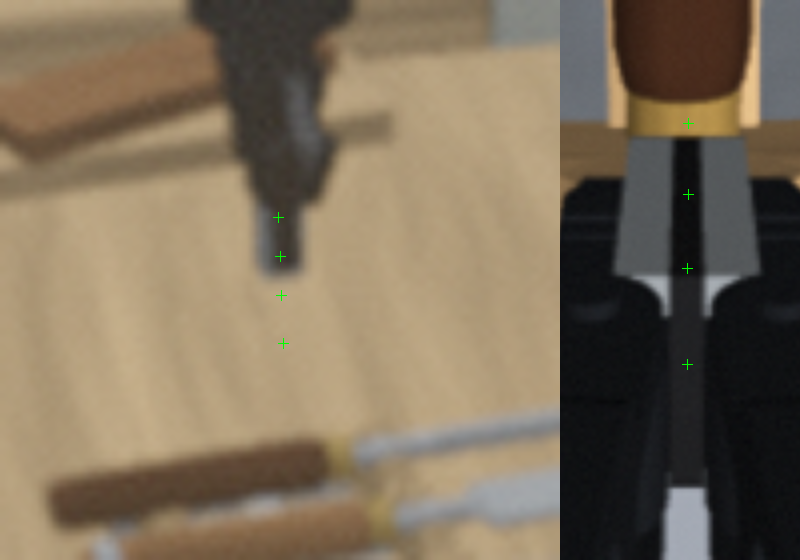

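The side view puts the shut tips about 12 mm behind the reported TCP, so the real grasp point is about 31 mm behind the TCP rather than 6 mm ahead. The lateral position is right. I'll grasp with TCP z≈0.015.

>>> send_rows(
  targets=[
    [0,0,0,0,-0.15,0,54],
    [0,0,0,0,-0.15,0,54],
    [0,0,0,0,-0.15,0,54],
    [0,0,0,3,-0.15,0,54],
    [0,0,0,6,-0.15,0,54],
    [0,0,0,8,-0.15,0,54],
    [0,0,0,9,-0.15,0,54],
    [0,0,0,10,-0.15,0,54],
    [0,0,0,10.5,-0.15,0,54],
    [0,0,0,11,-0.15,0,54],
    [0,0,0,11,-0.15,0,54],
    [0,0,0,11,-0.15,0,54],
  ],
)

```text
time: 4.5
position: [0.4754, 0.2834, 0.0261]
tool_rot: [[0.001, -0.118, 0.993], [0.002, 0.993, 0.118], [-1.0, 0.002, 0.001]]
contact_force: [0.5, -0.5, -0.2]
finger_gap: 0.0463
```

Run:
```python
from h import *
s=ctrl.sense();print(s['position'],s['contact_force'],s['finger_gap'])
a=grab_frame('side');w=grab_frame('wrist')
A=cv2.resize(a[140:200,210:290],(640,480),interpolation=cv2.INTER_CUBIC)
save('chk2.png',np.hstack([A[:,:460],cv2.resize(w[200:420,200:360],(340,480))]))
```

```text
[0.47536767 0.28338422 0.02608258] [ 0.48980097 -0.48639614 -0.16977942] 0.0463223822710077
```

View pics/chk2.png

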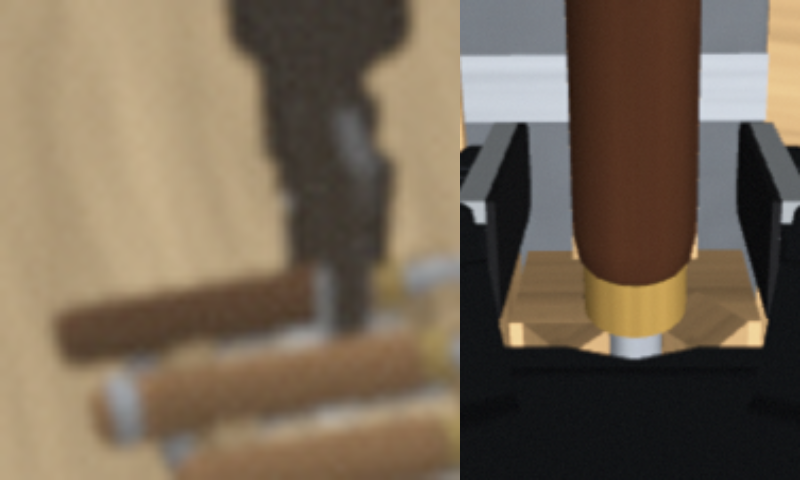

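The fingers straddle the handle with clearance on both sides. I'll lower a further 12 mm and close.

>>> send_rows(
  targets=[
    [0,0,0,0.5,0,0,54],
    [0,0,0,1,0,0,54],
    [0,0,0,1.2,0,0,54],
    [0,0,0,1.2,0,0,0],
    [0,0,0,1.2,0,0,0],
    [0,0,0,1.2,0,0,0],
    [0,0,0,1.2,0,0,0],
    [0,0,0,1.2,0,0,0],
    [0,0,0,1.2,0,0,0],
  ],
)

```text
time: 5.5
position: [0.4747, 0.2831, 0.0133]
tool_rot: [[-0.0, -0.118, 0.993], [0.002, 0.993, 0.118], [-1.0, 0.002, 0.0]]
contact_force: [-0.0, -0.7, -1.7]
finger_gap: 0.0264
```

>>> send_rows(
  targets=[
    [0,0,0,-0.5,0,0,0],
    [0,0,0,-1.5,0,0,0],
    [0,0,0,-3,0,0,0],
    [0,0,0,-5,0,0,0],
    [0,0,0,-8,0,0,0],
    [0,0,0,-11,0,0,0],
    [0,0,0,-14,0,0,0],
    [0,0,0,-14,0,0,0],
    [0,0,0,-14,0,0,0],
  ],
)

```text
time: 6.4
position: [0.4755, 0.2832, 0.1551]
tool_rot: [[0.003, -0.118, 0.993], [0.003, 0.993, 0.118], [-1.0, 0.003, 0.003]]
contact_force: [-0.4, -0.8, -2.0]
finger_gap: 0.0264
```

Run:
```python
from h import *
row(.4661,-.0958,.153,7.45)
w=grab_frame('wrist');save('w3.png',w)
```

```text
[-0.67, 0.19, -0.16, 0.09, -37.53, -5.41]
```

View pics/w3.png

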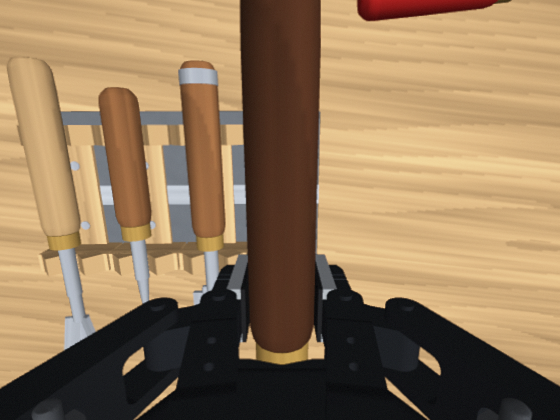

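The mortise is held level and centred. Carrying it to the leftmost rack place.

>>> send_rows(
  targets=[
    [0,0,0,0,-2,-0.3,0],
    [0,0,0,0,-5.5,-0.8,0],
    [0,0,0,0,-9.5,-1.4,0],
    [0,0,0,0,-13.5,-2,0],
    [-0.7,0.2,-0.2,0,-17.5,-2.6,0],
    [-0.7,0.2,-0.2,0,-21.5,-3.2,0],
    [-0.7,0.2,-0.2,0,-25.5,-3.8,0],
    [-0.7,0.2,-0.2,0,-29.5,-4.4,0],
    [-0.7,0.2,-0.2,0,-33,-5,0],
    [-0.7,0.2,-0.2,0,-36,-5.3,0],
    [-0.7,0.2,-0.2,0,-37.5,-5.4,0],
    [-0.7,0.2,-0.2,0,-37.5,-5.4,0],
  ],
)

```text
time: 7.65
position: [0.464, -0.0974, 0.151]
tool_rot: [[-0.006, -0.127, 0.992], [-0.002, 0.992, 0.127], [-1.0, -0.001, -0.006]]
contact_force: [0.6, -0.4, -2.2]
finger_gap: 0.0265
```

>>> send_rows(
  targets=[
    [0,0,0,0,0,0,0],
    [0,0,0,0,0,0,0],
  ],
)

```text
time: 7.85
position: [0.4645, -0.0948, 0.1518]
tool_rot: [[-0.005, -0.131, 0.991], [-0.001, 0.991, 0.131], [-1.0, -0.0, -0.005]]
contact_force: [0.1, -1.0, -2.0]
finger_gap: 0.0266
```

Run:
```python
from h import *
row(.4661,-.0958,.153,7.45)
w=grab_frame('wrist').copy();c=calibration('wrist')
u=np.radians(7.45);ex=np.array([np.cos(u),np.sin(u),0]);ey=np.array([-ex[1],ex[0],0]);o=np.array([.4782,-.188,0])
F=lambda x,y,z:o+ex*x+ey*y+np.array([0,0,z])
q=[F(-.055-.008,y,.032) for y in(.093,.031,-.031,-.093)]+[F(-.075,.128,.01),F(-.075,-.128,.01),F(0,-.117,.01)]+[F(.047,y,.040) for y in(.031,-.031,-.093)]
for p in proj(c,q):cv2.drawMarker(w,tuple(int(round(v)) for v in p),(0,255,0),0,10,1)
save('w4.png',w)
```

```text
[0.07, -0.3, 0.02, -0.12, -0.12, 0.14]
```

View pics/w4.png

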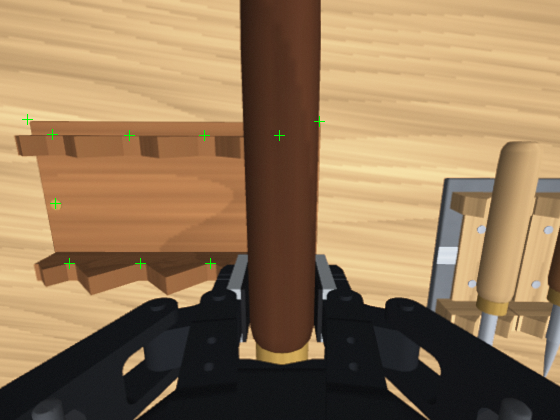

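The rack model lines up with the picture: front corners, pin and notches all match. Lowering.

>>> send_rows(
  targets=[
    [0,0,0,2,-0.1,0.1,0],
    [0,0,0,4.5,-0.1,0.1,0],
    [0,0,0,7,-0.1,0.1,0],
    [0,0,0,9,-0.1,0.1,0],
    [0,0,0,10.5,-0.1,0.1,0],
    [0,0,0,11.5,-0.1,0.1,0],
    [0,0,0,12.3,-0.1,0.1,0],
    [0,0,0,12.8,-0.1,0.1,0],
    [0,0,0,13.3,-0.1,0.1,0],
    [0,0,0,13.6,-0.1,0.1,0],
    [0,0,0,13.6,-0.1,0.1,0],
    [0,0,0,13.6,-0.1,0.1,0],
  ],
)

```text
time: 9.1
position: [0.4665, -0.0971, 0.0171]
tool_rot: [[-0.002, -0.13, 0.992], [-0.002, 0.992, 0.13], [-1.0, -0.002, -0.003]]
contact_force: [0.1, 0.2, -1.7]
finger_gap: 0.0268
```

>>> send_rows(
  targets=[
    [0,0,0,0.1,0.1,0,0],
    [0,0,0,0.2,0.1,0,0],
    [0,0,0,0.3,0.1,0,0],
    [0,0,0,0.3,0.1,0,0],
    [0,0,0,0.3,0.1,0,0],
  ],
)

```text
time: 9.6
position: [0.466, -0.096, 0.0138]
tool_rot: [[-0.003, -0.13, 0.991], [-0.002, 0.991, 0.13], [-1.0, -0.002, -0.003]]
contact_force: [-0.2, -0.5, -2.7]
finger_gap: 0.0262
```

>>> send_rows(
  targets=[
    [0,0,0,0.1,0,0,0],
    [0,0,0,0.1,0,0,0],
    [0,0,0,0.1,0,0,0],
    [0,0,0,0.1,0,0,0],
  ],
)

```text
time: 10.0
position: [0.4662, -0.0961, 0.0131]
tool_rot: [[-0.003, -0.13, 0.991], [-0.002, 0.991, 0.13], [-1.0, -0.002, -0.003]]
contact_force: [-0.9, 0.9, 3.7]
finger_gap: 0.0265
```

The reaction force came up, so it is seated. Releasing and lifting.

>>> send_rows(
  targets=[
    [0,0,0,0,0,0,36],
    [0,0,0,0,0,0,45],
    [0,0,0,0,0,0,54],
    [0,0,0,0,0,0,54],
    [0,0,0,0,0,0,54],
    [0,0,0,-1,0,0,54],
    [0,0,0,-3,0,0,54],
    [0,0,0,-6,0,0,54],
    [0,0,0,-9,0,0,54],
    [0,0,0,-11,0,0,54],
    [0,0,0,-11,0,0,54],
  ],
)

```text
time: 11.1
position: [0.4696, -0.0967, 0.1268]
tool_rot: [[0.005, -0.13, 0.991], [-0.005, 0.991, 0.13], [-1.0, -0.005, 0.005]]
contact_force: [0.6, -1.2, 0.1]
finger_gap: 0.0464
```

Run:
```python
from h import *
row(.483,.2211,.125,6.8)
w=grab_frame('wrist').copy();c=calibration('wrist')
u=np.radians(7.45);ex=np.array([np.cos(u),np.sin(u),0]);ey=np.array([-ex[1],ex[0],0]);o=np.array([.4782,-.188,.046])+.093*ey
for p in proj(c,[o-.112*ex,o,o+.022*ex]):cv2.drawMarker(w,tuple(int(round(v)) for v in p),(0,255,0),0,10,1)
save('w5.png',w)
```

```text
[0.68, 0.26, 0.3, 0.04, 31.34, 5.47]
```

View pics/w5.png

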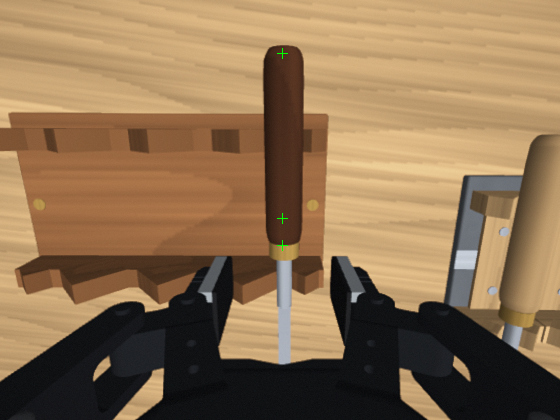

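The mortise is home to within about 2 mm of its place. Next is the chisel.

>>> send_rows(
  targets=[
    [0,0,0,0,4,0.7,54],
    [0,0,0,0,8.5,1.5,54],
    [0,0,0,0,13,2.3,54],
    [0.7,0.2,0.3,0,17.5,3.1,54],
    [0.7,0.2,0.3,0,22,3.9,54],
    [0.7,0.2,0.3,0,26.5,4.7,54],
    [0.7,0.2,0.3,0,30,5.3,54],
    [0.7,0.2,0.3,0,31.3,5.4,54],
    [0.7,0.2,0.3,0,31.3,5.4,54],
    [0.7,0.2,0.3,0,31.3,5.4,54],
    [0.7,0.2,0.3,0,31.3,5.4,54],
  ],
)

```text
time: 12.25
position: [0.4787, 0.2199, 0.1215]
tool_rot: [[-0.008, -0.117, 0.993], [0.002, 0.993, 0.117], [-1.0, 0.002, -0.008]]
contact_force: [-0.8, -0.4, 0.6]
finger_gap: 0.0461
```

Run:
```python
from h import *
row(.483,.2211,.0135,6.8)
```

```text
[-0.11, -0.47, -0.14, 10.79, 0.04, 0.53]
```

>>> send_rows(
  targets=[
    [0,-0.4,-0.1,2,0.1,0.3,54],
    [0,-0.4,-0.1,5,0.1,0.3,54],
    [0,-0.4,-0.1,8,0.1,0.3,54],
    [0,-0.4,-0.1,10,0.1,0.3,54],
    [0,-0.4,-0.1,10.7,0.1,0.3,54],
    [0,-0.4,-0.1,10.7,0.1,0.3,54],
    [0,-0.4,-0.1,10.7,0.1,0.3,54],
  ],
)

```text
time: 12.95
position: [0.4823, 0.2229, 0.016]
tool_rot: [[0.002, -0.117, 0.993], [0.002, 0.993, 0.117], [-1.0, 0.002, 0.002]]
contact_force: [0.6, -0.2, 0.4]
finger_gap: 0.046
```

>>> send_rows(
  targets=[
    [0,0,0,0.2,-0.2,0.1,54],
    [0,0,0,0.25,-0.2,0.1,54],
    [0,0,0,0.25,-0.2,0.1,0],
    [0,0,0,0.25,-0.2,0.1,0],
    [0,0,0,0.25,-0.2,0.1,0],
    [0,0,0,0.25,-0.2,0.1,0],
    [0,0,0,0.25,-0.2,0.1,0],
    [0,0,0,0.25,-0.2,0.1,0],
  ],
)

```text
time: 13.75
position: [0.4831, 0.2213, 0.0134]
tool_rot: [[0.001, -0.118, 0.993], [0.002, 0.993, 0.118], [-1.0, 0.001, 0.001]]
contact_force: [-0.8, -2.0, 5.2]
finger_gap: 0.0267
```

>>> send_rows(
  targets=[
    [0,0,0,-0.5,0,0,0],
    [0,0,0,-1.5,0,0,0],
    [0,0,0,-3,0,0,0],
    [0,0,0,-5,0,0,0],
    [0,0,0,-8,0,0,0],
    [0,0,0,-11,0,0,0],
    [0,0,0,-14,0,0,0],
    [0,0,0,-14,0,0,0],
    [0,0,0,-14,0,0,0],
    [0,0,0,-14,0,0,0],
  ],
)

```text
time: 14.75
position: [0.481, 0.2206, 0.1512]
tool_rot: [[-0.003, -0.118, 0.993], [0.001, 0.993, 0.118], [-1.0, 0.001, -0.003]]
contact_force: [0.4, -0.4, -2.7]
finger_gap: 0.0261
```

Run:
```python
from h import *
row(.4742,-.1573,.153,7.45)
```

```text
[-0.67, -0.14, -0.06, -0.2, -37.45, -5.14]
```

Chisel held (weight −2.7 N, gap 26 mm). Carrying it to place 2.

>>> send_rows(
  targets=[
    [0,0,0,0,-2,-0.3,0],
    [0,0,0,0,-5.5,-0.8,0],
    [0,0,0,0,-9.5,-1.4,0],
    [0,0,0,0,-13.5,-2,0],
    [-0.7,0,0,0,-17.5,-2.6,0],
    [-0.7,0,0,0,-21.5,-3.2,0],
    [-0.7,0,0,0,-25.5,-3.8,0],
    [-0.7,0,0,0,-29.5,-4.4,0],
    [-0.7,0,0,0,-33,-4.9,0],
    [-0.7,0,0,0,-36,-5.1,0],
    [-0.7,0,0,0,-37.5,-5.1,0],
    [-0.7,0,0,0,-37.5,-5.1,0],
  ],
)

```text
time: 15.95
position: [0.4754, -0.1585, 0.1505]
tool_rot: [[-0.002, -0.127, 0.992], [0.003, 0.992, 0.127], [-1.0, 0.003, -0.002]]
contact_force: [0.0, -0.2, -1.3]
finger_gap: 0.0267
```

>>> send_rows(
  targets=[
    [0,0,0,0,0,0,0],
    [0,0,0,0,0,0,0],
    [0,0,0,0,0,0,0],
  ],
)

```text
time: 16.25
position: [0.4759, -0.156, 0.1516]
tool_rot: [[-0.001, -0.132, 0.991], [0.002, 0.991, 0.132], [-1.0, 0.002, -0.0]]
contact_force: [-0.7, 0.2, -2.0]
finger_gap: 0.0262
```

Run:
```python
from h import *
row(.4742,-.1573,.0135,7.45)
```

```text
[0.12, -0.02, -0.14, 13.81, -0.14, -0.18]
```

>>> send_rows(
  targets=[
    [0,0,0,2,-0.1,-0.2,0],
    [0,0,0,4.5,-0.1,-0.2,0],
    [0,0,0,7,-0.1,-0.2,0],
    [0,0,0,9,-0.1,-0.2,0],
    [0,0,0,10.5,-0.1,-0.2,0],
    [0,0,0,11.5,-0.1,-0.2,0],
    [0,0,0,12.3,-0.1,-0.2,0],
    [0,0,0,12.8,-0.1,-0.2,0],
    [0,0,0,13.3,-0.1,-0.2,0],
    [0,0,0,13.5,-0.1,-0.2,0],
    [0,0,0,13.5,-0.1,-0.2,0],
    [0,0,0,13.5,-0.1,-0.2,0],
  ],
)

```text
time: 17.45
position: [0.4746, -0.1585, 0.0173]
tool_rot: [[0.001, -0.13, 0.992], [0.001, 0.992, 0.13], [-1.0, 0.001, 0.001]]
contact_force: [0.2, -0.3, -2.5]
finger_gap: 0.0266
```

>>> send_rows(
  targets=[
    [0,0,0,0.1,0.1,0,0],
    [0,0,0,0.2,0.1,0,0],
    [0,0,0,0.3,0.1,0,0],
    [0,0,0,0.4,0.1,0,0],
    [0,0,0,0.4,0.1,0,0],
    [0,0,0,0.4,0.1,0,0],
  ],
)

```text
time: 18.05
position: [0.4742, -0.1574, 0.0134]
tool_rot: [[0.0, -0.13, 0.991], [0.002, 0.991, 0.13], [-1.0, 0.002, 0.0]]
contact_force: [-2.4, 0.1, 4.0]
finger_gap: 0.0268
```

Seated. Releasing and lifting.

>>> send_rows(
  targets=[
    [0,0,0,0,0,0,36],
    [0,0,0,0,0,0,45],
    [0,0,0,0,0,0,54],
    [0,0,0,0,0,0,54],
    [0,0,0,0,0,0,54],
    [0,0,0,-1,0,0,54],
    [0,0,0,-3,0,0,54],
    [0,0,0,-6,0,0,54],
    [0,0,0,-9,0,0,54],
    [0,0,0,-11,0,0,54],
    [0,0,0,-11,0,0,54],
  ],
)

```text
time: 19.15
position: [0.4772, -0.1588, 0.127]
tool_rot: [[0.008, -0.13, 0.991], [-0.002, 0.991, 0.13], [-1.0, -0.003, 0.008]]
contact_force: [1.5, -0.5, -0.3]
finger_gap: 0.0462
```

Run:
```python
from h import *
row(.4806,.1586,.125,6.8)
save('w6.png',grab_frame('wrist'))
```

```text
[0.68, 0.44, 0.15, 0.15, 31.43, 4.47]
```

>>> send_rows(
  targets=[
    [0,0,0,0,4,0.6,54],
    [0,0,0,0,8.5,1.3,54],
    [0,0,0,0,13,2,54],
    [0.7,0,0.1,0,17.5,2.7,54],
    [0.7,0,0.1,0,22,3.4,54],
    [0.7,0,0.1,0,26.5,4.1,54],
    [0.7,0,0.1,0,30,4.7,54],
    [0.7,0,0.1,0,31.3,4.8,54],
    [0.7,0,0.1,0,31.3,4.8,54],
    [0.7,0,0.1,0,31.3,4.8,54],
    [0.7,0,0.1,0,31.3,4.8,54],
    [0.7,0,0.1,0,31.3,4.8,54],
  ],
)

```text
time: 20.4
position: [0.4809, 0.1576, 0.1233]
tool_rot: [[-0.001, -0.116, 0.993], [0.003, 0.993, 0.116], [-1.0, 0.003, -0.0]]
contact_force: [-0.2, 0.3, 0.7]
finger_gap: 0.046
```

Run:
```python
from h import *
row(.4806,.1586,.0135,6.8)
```

```text
[-0.14, -0.01, -0.17, 10.98, 0.07, -0.02]
```

>>> send_rows(
  targets=[
    [0,0,0,2,0,0,54],
    [0,0,0,5,0,0,54],
    [0,0,0,8,0,0,54],
    [0,0,0,10,0,0,54],
    [0,0,0,10.8,0,0,54],
    [0,0,0,10.8,0,0,54],
    [0,0,0,10.8,0,0,54],
  ],
)

```text
time: 21.1
position: [0.4819, 0.1592, 0.0163]
tool_rot: [[0.001, -0.117, 0.993], [0.004, 0.993, 0.117], [-1.0, 0.004, 0.002]]
contact_force: [-0.0, -0.5, 0.1]
finger_gap: 0.0462
```

>>> send_rows(
  targets=[
    [0,0,0,0.2,-0.1,-0.1,54],
    [0,0,0,0.25,-0.1,-0.1,54],
    [0,0,0,0.25,-0.1,-0.1,0],
    [0,0,0,0.25,-0.1,-0.1,0],
    [0,0,0,0.25,-0.1,-0.1,0],
    [0,0,0,0.25,-0.1,-0.1,0],
    [0,0,0,0.25,-0.1,-0.1,0],
    [0,0,0,0.25,-0.1,-0.1,0],
  ],
)

```text
time: 21.9
position: [0.4806, 0.1585, 0.0137]
tool_rot: [[0.001, -0.118, 0.993], [0.003, 0.993, 0.118], [-1.0, 0.003, 0.001]]
contact_force: [-1.0, -0.7, 6.1]
finger_gap: 0.0263
```

>>> send_rows(
  targets=[
    [0,0,0,-0.5,0,0,0],
    [0,0,0,-1.5,0,0,0],
    [0,0,0,-3,0,0,0],
    [0,0,0,-5,0,0,0],
    [0,0,0,-8,0,0,0],
    [0,0,0,-11,0,0,0],
    [0,0,0,-14,0,0,0],
    [0,0,0,-14,0,0,0],
    [0,0,0,-14,0,0,0],
    [0,0,0,-14,0,0,0],
  ],
)

```text
time: 22.9
position: [0.4787, 0.1575, 0.1517]
tool_rot: [[-0.003, -0.118, 0.993], [0.003, 0.993, 0.118], [-1.0, 0.003, -0.002]]
contact_force: [0.5, -0.5, -1.1]
finger_gap: 0.0268
```

Run:
```python
from h import *
row(.4822,-.2187,.153,7.45)
```

```text
[-0.67, -0.14, -0.18, -0.24, -37.4, -4.09]
```

The awl is held. Carrying it to place 3.

>>> send_rows(
  targets=[
    [0,0,0,0,-2,-0.2,0],
    [0,0,0,0,-5.5,-0.6,0],
    [0,0,0,0,-9.5,-1,0],
    [0,0,0,0,-13.5,-1.5,0],
    [-0.7,0,0,0,-17.5,-2,0],
    [-0.7,0,0,0,-21.5,-2.5,0],
    [-0.7,0,0,0,-25.5,-3,0],
    [-0.7,0,0,0,-29.5,-3.5,0],
    [-0.7,0,0,0,-33,-3.9,0],
    [-0.7,0,0,0,-36,-4.2,0],
    [-0.7,0,0,0,-37.5,-4.2,0],
    [-0.7,0,0,0,-37.5,-4.2,0],
  ],
)

```text
time: 24.1
position: [0.4821, -0.2205, 0.1503]
tool_rot: [[-0.002, -0.128, 0.992], [0.005, 0.992, 0.128], [-1.0, 0.005, -0.001]]
contact_force: [0.1, -0.1, -0.7]
finger_gap: 0.0263
```

>>> send_rows(
  targets=[
    [0,0,0,0,0,0,0],
    [0,0,0,0,0,0,0],
    [0,0,0,0,0,0,0],
  ],
)

```text
time: 24.4
position: [0.4825, -0.2179, 0.1514]
tool_rot: [[-0.001, -0.132, 0.991], [0.004, 0.991, 0.132], [-1.0, 0.004, -0.0]]
contact_force: [-0.4, -0.4, -0.9]
finger_gap: 0.0264
```

Run:
```python
from h import *
row(.4822,-.2187,.0135,7.45)
```

```text
[0.13, -0.01, -0.24, 13.79, -0.13, -0.04]
```

>>> send_rows(
  targets=[
    [0,0,0,2,0,0,0],
    [0,0,0,4.5,0,0,0],
    [0,0,0,7,0,0,0],
    [0,0,0,9,0,0,0],
    [0,0,0,10.5,0,0,0],
    [0,0,0,11.5,0,0,0],
    [0,0,0,12.3,0,0,0],
    [0,0,0,12.8,0,0,0],
    [0,0,0,13.3,0,0,0],
    [0,0,0,13.5,0,0,0],
    [0,0,0,13.5,0,0,0],
    [0,0,0,13.5,0,0,0],
  ],
)

```text
time: 25.6
position: [0.483, -0.2193, 0.0171]
tool_rot: [[0.001, -0.13, 0.992], [0.003, 0.992, 0.13], [-1.0, 0.003, 0.001]]
contact_force: [0.3, -0.6, -0.6]
finger_gap: 0.0265
```

>>> send_rows(
  targets=[
    [0,0,0,0.1,0,0,0],
    [0,0,0,0.2,0,0,0],
    [0,0,0,0.3,0,0,0],
    [0,0,0,0.3,0,0,0],
    [0,0,0,0.3,0,0,0],
  ],
)

```text
time: 26.1
position: [0.4828, -0.2191, 0.0138]
tool_rot: [[0.0, -0.13, 0.991], [0.003, 0.991, 0.13], [-1.0, 0.003, 0.001]]
contact_force: [-0.7, -0.4, 0.4]
finger_gap: 0.0262
```

>>> send_rows(
  targets=[
    [0,0,0,0.06,0,0,0],
    [0,0,0,0.06,0,0,0],
    [0,0,0,0.06,0,0,36],
    [0,0,0,0.06,0,0,45],
    [0,0,0,0.06,0,0,54],
    [0,0,0,0.06,0,0,54],
    [0,0,0,0.06,0,0,54],
    [0,0,0,-3,0,0,54],
    [0,0,0,-6,0,0,54],
    [0,0,0,-9,0,0,54],
    [0,0,0,-11,0,0,54],
    [0,0,0,-11,0,0,54],
  ],
)

```text
time: 27.3
position: [0.4853, -0.2209, 0.1272]
tool_rot: [[0.007, -0.13, 0.991], [-0.0, 0.991, 0.13], [-1.0, -0.001, 0.006]]
contact_force: [0.6, -0.2, 0.4]
finger_gap: 0.046
```

Run:
```python
from h import *
row(.4971,.0986,.125,6.8)
w=grab_frame('wrist').copy();c=calibration('wrist')
u=np.radians(7.45);ex=np.array([np.cos(u),np.sin(u),0]);ey=np.array([-ex[1],ex[0],0])
for y,l in((.093,.112),(.031,.112),(-.031,.085)):
    o=np.array([.4782,-.188,.046])+y*ey
    for p in proj(c,[o-l*ex,o,o+.022*ex]):cv2.drawMarker(w,tuple(int(round(v)) for v in p),(0,255,0),0,10,1)
save('w7.png',w)
```

```text
[0.68, 0.37, 0.06, 0.21, 31.52, 5.32]
```

View pics/w7.png

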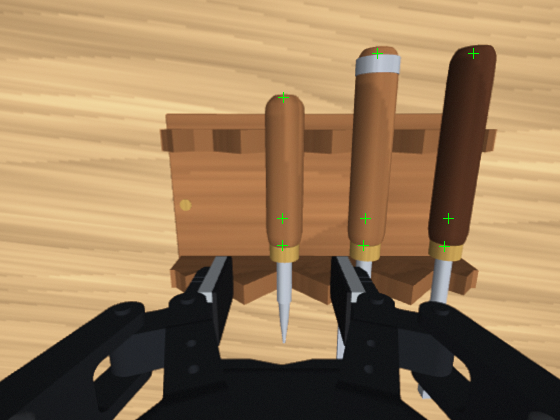

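Mortise, chisel and awl all lie home, with the markers on their axes and ends. Last is the gouge.

>>> send_rows(
  targets=[
    [0,0,0,0,4,0.7,54],
    [0,0,0,0,8.5,1.5,54],
    [0,0,0,0,13,2.3,54],
    [0.7,0,0,0,17.5,3.1,54],
    [0.7,0,0,0,22,3.9,54],
    [0.7,0,0,0,26.5,4.7,54],
    [0.7,0,0,0,30,5.4,54],
    [0.7,0,0,0,31.4,5.6,54],
    [0.7,0,0,0,31.4,5.6,54],
    [0.7,0,0,0,31.4,5.6,54],
    [0.7,0,0,0,31.4,5.6,54],
    [0.7,0,0,0,31.4,5.6,54],
  ],
)

```text
time: 28.55
position: [0.4973, 0.0978, 0.1246]
tool_rot: [[-0.0, -0.116, 0.993], [0.003, 0.993, 0.116], [-1.0, 0.003, -0.0]]
contact_force: [-0.5, -0.4, 0.2]
finger_gap: 0.0462
```

Run:
```python
from h import *
row(.4971,.0986,.0135,6.8)
```

```text
[-0.14, -0.01, -0.18, 11.11, 0.05, -0.01]
```

>>> send_rows(
  targets=[
    [0,0,0,2,0,0,54],
    [0,0,0,5,0,0,54],
    [0,0,0,8,0,0,54],
    [0,0,0,10,0,0,54],
    [0,0,0,10.9,0,0,54],
    [0,0,0,10.9,0,0,54],
    [0,0,0,10.9,0,0,54],
  ],
)

```text
time: 29.25
position: [0.4983, 0.0993, 0.0165]
tool_rot: [[0.001, -0.117, 0.993], [0.004, 0.993, 0.117], [-1.0, 0.003, 0.002]]
contact_force: [0.1, 0.1, -0.4]
finger_gap: 0.046
```

>>> send_rows(
  targets=[
    [0,0,0,0.2,-0.1,-0.1,54],
    [0,0,0,0.25,-0.1,-0.1,54],
    [0,0,0,0.25,-0.1,-0.1,0],
    [0,0,0,0.25,-0.1,-0.1,0],
    [0,0,0,0.25,-0.1,-0.1,0],
    [0,0,0,0.25,-0.1,-0.1,0],
    [0,0,0,0.25,-0.1,-0.1,0],
    [0,0,0,0.25,-0.1,-0.1,0],
  ],
)

```text
time: 30.05
position: [0.497, 0.0984, 0.0141]
tool_rot: [[0.001, -0.118, 0.993], [0.003, 0.993, 0.118], [-1.0, 0.003, 0.001]]
contact_force: [-0.6, -1.0, 6.4]
finger_gap: 0.0262
```

>>> send_rows(
  targets=[
    [0,0,0,-0.5,0,0,0],
    [0,0,0,-1.5,0,0,0],
    [0,0,0,-3,0,0,0],
    [0,0,0,-5,0,0,0],
    [0,0,0,-8,0,0,0],
    [0,0,0,-11,0,0,0],
    [0,0,0,-14,0,0,0],
    [0,0,0,-14,0,0,0],
    [0,0,0,-14,0,0,0],
    [0,0,0,-14,0,0,0],
  ],
)

```text
time: 31.05
position: [0.4949, 0.0979, 0.1519]
tool_rot: [[-0.003, -0.118, 0.993], [0.003, 0.993, 0.118], [-1.0, 0.003, -0.003]]
contact_force: [-0.7, 0.8, -1.2]
finger_gap: 0.0264
```

Run:
```python
from h import *
row(.4903,-.2802,.153,7.45)
```

```text
[-0.67, -0.15, -0.2, -0.23, -37.49, -4.92]
```

>>> send_rows(
  targets=[
    [0,0,0,0,-2,-0.3,0],
    [0,0,0,0,-5.5,-0.8,0],
    [0,0,0,0,-9.5,-1.3,0],
    [0,0,0,0,-13.5,-1.9,0],
    [-0.7,0,0,0,-17.5,-2.5,0],
    [-0.7,0,0,0,-21.5,-3.1,0],
    [-0.7,0,0,0,-25.5,-3.7,0],
    [-0.7,0,0,0,-29.5,-4.3,0],
    [-0.7,0,0,0,-33,-4.7,0],
    [-0.7,0,0,0,-36,-5,0],
    [-0.7,0,0,0,-37.6,-5,0],
    [-0.7,0,0,0,-37.6,-5,0],
  ],
)

```text
time: 32.25
position: [0.4906, -0.2824, 0.1505]
tool_rot: [[-0.002, -0.128, 0.992], [0.005, 0.992, 0.128], [-1.0, 0.005, -0.001]]
contact_force: [0.1, 0.7, -1.5]
finger_gap: 0.0265
```

>>> send_rows(
  targets=[
    [0,0,0,0,0,0,0],
    [0,0,0,0,0,0,0],
    [0,0,0,0,0,0,0],
  ],
)

```text
time: 32.55
position: [0.4911, -0.2797, 0.1517]
tool_rot: [[-0.001, -0.132, 0.991], [0.004, 0.991, 0.132], [-1.0, 0.004, -0.0]]
contact_force: [0.1, -0.1, -1.4]
finger_gap: 0.0261
```

Run:
```python
from h import *
row(.4903,-.2802,.0135,7.45)
```

```text
[0.12, -0.01, -0.25, 13.82, -0.1, -0.08]
```

>>> send_rows(
  targets=[
    [0,0,0,2,0,-0.1,0],
    [0,0,0,4.5,0,-0.1,0],
    [0,0,0,7,0,-0.1,0],
    [0,0,0,9,0,-0.1,0],
    [0,0,0,10.5,0,-0.1,0],
    [0,0,0,11.5,0,-0.1,0],
    [0,0,0,12.3,0,-0.1,0],
    [0,0,0,12.8,0,-0.1,0],
    [0,0,0,13.3,0,-0.1,0],
    [0,0,0,13.5,0,-0.1,0],
    [0,0,0,13.5,0,-0.1,0],
    [0,0,0,13.5,0,-0.1,0],
  ],
)

```text
time: 33.75
position: [0.4905, -0.2812, 0.0174]
tool_rot: [[0.001, -0.13, 0.992], [0.003, 0.992, 0.13], [-1.0, 0.003, 0.001]]
contact_force: [0.0, -0.6, -1.2]
finger_gap: 0.0266
```

>>> send_rows(
  targets=[
    [0,0,0,0.1,0,0,0],
    [0,0,0,0.2,0,0,0],
    [0,0,0,0.3,0,0,0],
    [0,0,0,0.3,0,0,0],
    [0,0,0,0.3,0,0,0],
  ],
)

```text
time: 34.25
position: [0.4903, -0.281, 0.0144]
tool_rot: [[0.0, -0.13, 0.992], [0.003, 0.991, 0.13], [-1.0, 0.003, 0.001]]
contact_force: [-0.8, 1.0, 2.8]
finger_gap: 0.0265
```

Contact felt. Releasing and rising clear, then moving aside so the top camera sees the rack.

>>> send_rows(
  targets=[
    [0,0,0,0,0,0,0],
    [0,0,0,0,0,0,36],
    [0,0,0,0,0,0,45],
    [0,0,0,0,0,0,54],
    [0,0,0,0,0,0,54],
    [0,0,0,0,0,0,54],
    [0,0,0,-3,0,0,54],
    [0,0,0,-6,0,0,54],
    [0,0,0,-10,0,0,54],
    [0,0,0,-14,0,0,54],
    [0,0,0,-18,0,0,54],
    [0,0,0,-18,0,0,54],
  ],
)

```text
time: 35.45
position: [0.4945, -0.2844, 0.2013]
tool_rot: [[0.012, -0.13, 0.991], [-0.005, 0.991, 0.13], [-1.0, -0.006, 0.011]]
contact_force: [0.2, -0.6, -0.2]
finger_gap: 0.0465
```

>>> send_rows(
  targets=[
    [0,0,0,0,5,0,54],
    [0,0,0,0,10,0,54],
    [0,0,0,0,15,0,54],
    [0,0,0,0,20,0,54],
    [0,0,0,0,25,0,54],
    [0,0,0,0,30,0,54],
    [0,0,0,0,35,0,54],
    [0,0,0,0,40,0,54],
    [0,0,0,0,44,0,54],
    [0,0,0,0,44,0,54],
    [0,0,0,0,44,0,54],
    [0,0,0,0,44,0,54],
  ],
)

```text
time: 36.65
position: [0.4327, 0.1539, 0.1949]
tool_rot: [[-0.001, -0.13, 0.992], [0.003, 0.992, 0.13], [-1.0, 0.003, -0.001]]
contact_force: [0.3, 0.2, 0.0]
finger_gap: 0.0462
```

Run:
```python
from h import *
s=ctrl.sense();print(s['time'],s['position'],s['contact_force'])
w=grab_frame('top').copy();c=calibration('top')
S=5;W=cv2.resize(w[150:270,310:450],None,fx=S,fy=S,interpolation=cv2.INTER_CUBIC)
u=np.radians(7.45);ex=np.array([np.cos(u),np.sin(u),0]);ey=np.array([-ex[1],ex[0],0])
for y,l in((.093,.112),(.031,.112),(-.031,.085),(-.093,.112)):
    o=np.array([.4782,-.188,.046])+y*ey
    for p in proj(c,[o-l*ex,o,o+.022*ex]):cv2.drawMarker(W,(int((p[0]-310+.5)*S),int((p[1]-150+.5)*S)),(0,255,0),0,12,1)
save('fin.png',W)
```

```text
36.65 [0.43267937 0.15385137 0.19487373] [0.28489959 0.18300589 0.04494554]
```

View pics/fin.png

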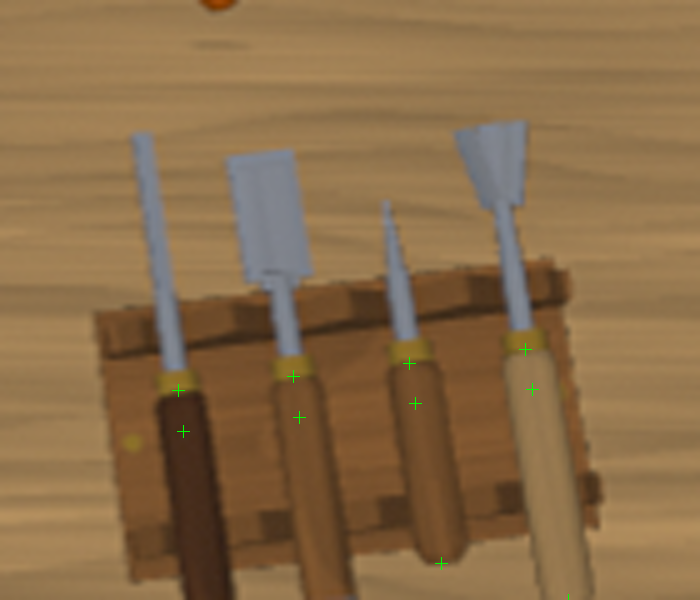

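All four tools lie in the notches with the markers on their axes, in the order mortise, chisel, awl, gouge. The gripper is clear, so I'm handing in.

```bash
python3 -c "
from h import *
print(ticket.finish_job())"
```

```text
the job is handed in; nothing more can be done
None
```

All four tools are in the dark rack in their original left-to-right order: mortise chisel, broad chisel, awl, gouge. I handed the job in at about 37 s of the 102 s allowed.

- **Final checks:** The last top view shows every handle in its front notch, every shank in its rear notch and the cutting ends pointing away. Handle axes, and the handle ends in view, lie within about 2 mm of the computed places. The wrist views during the job agreed. Each tool was lowered until the wrist force showed contact before I opened the fingers. At the end the gripper was 0.2 m up and touching nothing.
- **What disagreed:** My first grasp closed on air above the mortise handle without disturbing it. The shut fingertips measured about 12 mm behind the reported TCP (tool point), where the description says 25 mm ahead. I corrected the grasp height for this, and all four grasps then held with a gap of about 26 mm on the 28 mm handles.

I checked the finished rack only from that one top view, and the job reports no verdict.

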